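# Whistle ring into the caddy, caddy on the hook

## Robot

A 7-joint arm with a two-finger parallel gripper is mounted at the origin on the work surface. World frame = base frame: x ahead of the robot, y to its left, z up, the work surface at z = 0. Lengths are in mm, angles in rad, forces in N, time in s.
With the tool pointing down it reaches from about 400 to 875 mm from the base axis. Payload 4.4 kg.
Tool frame: the origin (TCP) lies on the centre line of the jaws, within the pads' length; the fingertips stand 25 mm ahead of it and the grasp point (between the pads) lies 6 mm ahead of it (ctrl.finger_overhang is the distance from the TCP to the fingertips, in mm); z points along the fingers, y is the line along which they close (so a half turn about z gives the same grasp; the last joint's range is limited). The gripper opens to 85 mm and grips with 20 to 120 N. Pads are 22 mm wide; open, the fingers measure 114 mm over their backs; the gripper's body (76 mm by 85 mm) begins 54 mm behind the grasp point. The pads swing forward as they close: fully open they stand 13 mm farther back than shut.
Start: joints at [1.143, 0.628, 0.038, 1.517, -0.027, 0.996, -0.02], TCP at [230.1, -607.924, 256.313] pointing down, gripper open.
Joint ranges: [-3.06, 3.06], [-0.37, 2.12], [-1.25, 1.32], [0.18, 2.47], [-1.1, 4.24], [0.23, 1.98], [-2.94, 2.94]. Speed limits (rad/s): [2.57, 2.57, 3.14, 3.14, 3.14, 3.14, 3.14].

## Interface

Orientations are given as [roll, pitch, yaw] about the fixed x, y, z axes, in that order (R = Rz(yaw) Ry(pitch) Rx(roll)).
In Python, from cell import ctrl gives the robot as it stands. The module is installed in compiled form; this text tells all that it offers.
- The arm moves only by the tool play_rows, never from a script. Its argument "targets" is a list of rows, each a list of 5 numbers: the closure, from 0 (fully open) to 1 (shut), then the shift along the tool's x, y, z in cm, then the turn about the tool's z in degrees. In form: [[gripper, dx, dy, dz, spin], ...]. A call has 1 to 10 rows; each row is the pose to reach, as a shift and turn from the pose commanded when the call began, along the tool's axes at that moment; what a row does not reach only later rows make up. A row lasts 1/10 s, in which the tool goes at most 50 mm and 8.59 degrees, less where a joint would pass 70% of its speed; a pose out of reach is approached as far as the arm can. A call with a gripper value outside its range is refused whole. The fingers move at their own pace and stop on an object; the grip force is fixed at half the most. Time passes only in rows, so rows that repeat a pose let the fingers close. It gives the time, the measured TCP pose, the force, the opening and the grip force at its end, in the units of the state.
- ctrl.read_state(): the state, without advancing time (a new reading comes with each control period).
- ctrl.get_image(name): name is "side" or "top"; returns (picture, depth): 420x560x3 uint8, red, green, blue; 420x560 float32, mm along the optical axis (not along the pixel's ray), 0 where there is no reading.
- ctrl.calibration(name): a dict with "vfov" (degrees; the focal length in pixels is half the picture's height over the tangent of half this angle, whatever the lens; pixels are square), "cx", "cy" (the principal point, pixels), "extrinsics" (4x4, takes a point from camera to world coordinates). Camera axes: x right, y down, z forward; pixel columns grow to the right and rows downward; lengths in mm; the calibration is good to about 2 mm. A picture is of the moment at which its call begins. calibration takes no time and is no camera call.
- ctrl.finish_job(): hands the job in; it is judged then, once.
Trained networks look in the newest picture that a camera, given by its name, has taken for a name from the list of things; names that differ only in an ending like _2 or _b are one class to them, and where a whole thing is asked for, a point or a joint stands for the part that bears it (a point fixed in the world has none). Each returns a list of dicts, best first, with "confidence" (0 to 1); they miss things now and then, are a little off and sometimes report something else, mostly with a low value. They report only what shows in the picture. A call takes as long as a camera call.
- ctrl.search_frame(camera, name): "bbox" ([left, top, right, bottom] in pixels, round what is visible of it).
- ctrl.trace(camera, name): "pixels" (420x560 bool, what is visible of it) and "bbox" ([left, top, right, bottom] in pixels, round what is visible of it).
The state is a dict: "clock": time; "qpos": joint angles; "qd": joint speeds; "tau": joint torques, N m; "eef_pos": TCP position; "tool_rot": TCP orientation; "force": force on the tool from outside, world axes, zero at the start; "torque": the same for the moment, N m; "width": finger opening in mm; "gripper_force": force on a finger pad.
Only numpy, scipy, OpenCV 4.12 (cv2) and the standard library are available. Lean on these libraries where they do the work, as an engineer would, in place of code of your own. Each camera call takes 0.05 s, during which the arm holds its last target. There are 200 camera calls.

## Task

The caddy's hook is taken up by the whistle ring: lift the ring off the hook and put it into the maple caddy where that stands. Then hang the caddy by its handle on that hook, ring still inside, and leave it hanging level and still. Leave the other things where they are.

Things in the scene. Friction and masses are not known exactly. Their poses are not given: they have to be found in the camera images.
- hook_stand: Fixed grey metal stand, one steel hook. Origin on the table straight below the hook's seat. Base plate 150x130x8 mm (x -30..120). Post 16 mm thick at x=105, top z=208. From it a round rod 8 mm thick runs level to the stand's -x (towards the robot), axis z=200, to x=-22, then bends up to the tip: axis end x=-34, z=218 (metal to z=222).
- hook_seat (a point): Top of the hook's level rod, middle of where things hang: (0, 0, 204) mm in the stand's frame, x pointing from the tip to the post.
- whistle_ring: Stainless ring: 10 mm round rod bent to a hoop, 70 mm outer, 50 mm inner diameter; a whistle barrel (16 mm thick, 36 mm along y) crosses its bottom, centred 42 mm below the hoop's centre. 70 g. Origin: hoop's centre; hoop in the local y-z plane. It starts hanging on the hook, which passes through the hole along x, under its top.
- caddy: Loose maple caddy, about 350 g: open tray 150x150x50 mm, walls and floor 6 mm; an upright (34 mm wide in x, 6 thick, 128 high) in the middle of each of the walls at y=+-72 and, between them along y, the handle: a round dowel 14 mm thick, axis 115 mm above the underside, free over y=+-69. Origin: centre of the underside, z up.
- handle_mid (a point): Middle of the caddy's dowel handle, on its axis: (0, 0, 115) mm in the caddy's frame; y runs along the handle.
- shape_sorter: Bystander: maple shape sorter box 140 x 140 x 120 mm, origin at the centre of its underside.
- light_cube: Bystander: frosted acrylic light cube 90 mm wide, 97 mm high with a button on top; origin at the centre of its underside.
- stacking_cone: Bystander: mustard silicone stacking cone, 80 mm wide at the foot, 114 mm high; origin at the centre of its underside.
- dish: Bystander: shallow white dish, 100 mm wide, 35 mm high; origin at the centre of its underside.
- stone_a: Bystander: smooth ceramic worry stone, 44 mm wide, 16 mm high; origin at the centre of its underside.
- stone_b: Bystander: smaller ceramic worry stone, 38 mm wide, 14 mm high; origin at the centre of its underside.

How it is judged:
By the outcome, as a careful person would: the job done as asked, in the order asked, and still so for the second after the job is handed in, with the robot touching nothing.
It also fails if it takes over 67 s, if anything falls off the work surface, if the arm or the gripper's body presses on something with over 40 N, if the wrist force passes 120 N, or if a joint passes its speed limit or range.

## Working session

There is one attempt and no reset: what is moved stays moved. The work goes in short steps, Python scripts to look and compute and a tool call to move; the robot and the scene stay as the last step left them, time stands still between calls to the robot, and variables do not carry over. Pictures are saved under pics/ and viewed, at most 10 in all, crops included, and the job is handed in when it is done.

Besides the shell and the picture viewer there is one more tool, called after "Call:" as name([rows], argument=value, ...), one row to a line, values as JSON. play_rows: Moves the arm, as the interface text tells. Its arguments: {"type":"object","properties":{"targets":{"type":"array"}},"required":["targets"]}

```bash
mkdir -p pics; cat > h.py <<'E'
import numpy as np, cv2
from cell import ctrl
def cal(n):
    c=ctrl.calibration(n); f=210/np.tan(np.radians(c['vfov']/2)); return f,c['cx'],c['cy'],np.array(c['extrinsics'])
def cloud(n,d):
    f,cx,cy,T=cal(n); v,u=np.mgrid[:420,:560]
    P=np.stack([(u-cx)/f*d,(v-cy)/f*d,d],-1)@T[:3,:3].T+T[:3,3]
    P[d<=0]=np.nan; return P
def proj(n,p):
    f,cx,cy,T=cal(n); q=(np.atleast_2d(p)-T[:3,3])@T[:3,:3]
    return np.c_[q[:,0]/q[:,2]*f+cx,q[:,1]/q[:,2]*f+cy]
def shot(n,fn):
    im,d=ctrl.get_image(n); cv2.imwrite('pics/'+fn,im[:,:,::-1]); np.savez('/tmp/'+n,im=im,d=d); return im,d,cloud(n,d)
E
python3 - <<'E'
from h import *
np.set_printoptions(precision=1,suppress=True)
for n in ('side','top'):
    im,d,P=shot(n,n+'0.png'); print(n,cal(n))
    for k in ('hook_stand','whistle_ring','caddy'):
        for r in ctrl.trace(n,k)[:2]:
            m=r['pixels']; q=P[m]; q=q[~np.isnan(q[:,0])]
            print(k,r['confidence'],r['bbox'],len(q),np.percentile(q,[2,50,98],axis=0).tolist() if len(q) else '')
s=ctrl.read_state();print(s['tool_rot'],s['force'],s['width'],s['clock'],ctrl.finger_overhang)
E
```

```text
side (np.float64(545.0463906486385), 283.023897083775, 206.44497732724608, array([[    1. ,    -0. ,     0. ,   539.6],
       [   -0.1,    -0.7,     0.7, -1325.1],
       [   -0. ,    -0.7,    -0.7,  1354.9],
       [    0. ,     0. ,     0. ,     1. ]]))
hook_stand 0.73 [258.0, 232.9, 311.4, 305.3] 1782 [[535.4433458223722, -283.6077591909423, 2.0890910764582715], [615.2903853900127, -215.53155389604115, 10.00582220118008], [680.7588224715887, -152.98018999774442, 206.91392681034014]]
whistle_ring 0.61 [271.9, 235.7, 280.7, 259.1] 153 [[574.8493875334701, -254.28616362767787, 128.5017579352578], [583.1183551226209, -227.74347911493533, 174.13701581720284], [591.7000193465673, -190.99939394533908, 215.31099408494583]]
whistle_ring 0.61 [257.6, 234.3, 311.1, 303.9] 1780 [[535.4373684506901, -283.1805135584024, 2.0957949421728337], [615.3781738287909, -214.95637119629941, 10.012746800682407], [680.7604904921976, -149.86746912502994, 206.45445507264412]]
caddy 0.68 [246.8, 147.7, 293.3, 200.8] 1585 [[513.9637245218846, 175.69632275626515, 1.2100927066169698], [584.2246242566054, 257.85
[... 152 characters left out ...]
441232160976, array([[  -0. ,   -1. ,    0.1,  447.3],
       [  -1. ,    0. ,   -0. ,   -0.7],
       [   0. ,   -0.1,   -1. , 1560.4],
       [   0. ,    0. ,    0. ,    1. ]]))
hook_stand 0.68 [312.6, 178.9, 367.6, 243.7] 2244 [[535.7601127315554, -280.8810214064526, 0.7311694779308482], [614.1134114930846, -208.55773077772432, 8.49988667226637], [681.7686019898927, -150.80379944018236, 206.8772897357772]]
caddy 0.61 [139.0, 193.3, 207.0, 250.3] 3133 [[514.7384502436836, 180.01890310829927, -1.3185831384351605], [584.0259988858843, 260.94814883650065, 8.585089746841959], [657.9378065892017, 328.295012605503, 126.19539471024517]]
[-3.1 -0.   0.4] [-1.   0.5  0.5] 85.61467476069954 0.4 25.0
```

View pics/side0.png

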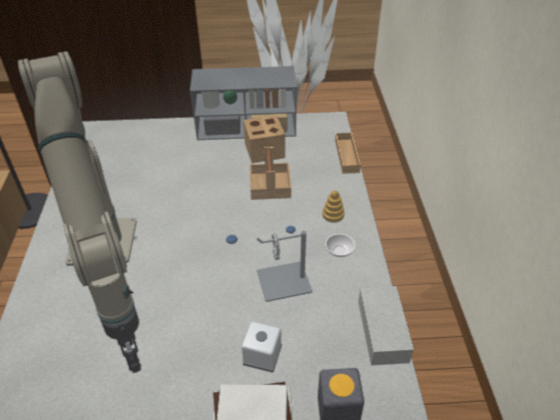

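View pics/top0.png

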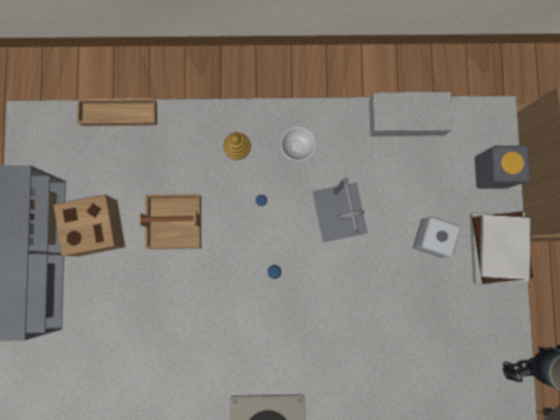

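Side view: stand at about (285,280), with the ring hanging at (276,246), and caddy at (270,180), its handle running along world y. Next I fit the poses.

```bash
python3 - <<'E'
from h import *
np.set_printoptions(precision=1,suppress=True)
C={n:np.load(f'/tmp/{n}.npz') for n in('side','top')}
PP={n:cloud(n,C[n]['d']) for n in C}
def line(q,t):
    if len(q)<5: print(t,len(q));return
    m=np.median(q,axis=0);w=np.linalg.svd(q-q.mean(0))[2][0];w=w*np.sign(w[np.argmax(abs(w))])
    print(t,len(q),'mean',q.mean(0),'dir',w*100,'min',np.percentile(q,3,axis=0),'max',np.percentile(q,97,axis=0))
for n in C:
    P=PP[n];Q=P.reshape(-1,3);Q=Q[~np.isnan(Q[:,0])]
    st=Q[(abs(Q[:,0]-610)<100)&(abs(Q[:,1]+215)<90)]
    b=st[(st[:,2]>4)&(st[:,2]<14)];print(n,'base',cv2.minAreaRect(b[:,:2].astype(np.float32)),len(b))
    line(st[(st[:,2]>190)&(st[:,2]<212)],'rod')
    line(st[(st[:,2]>212)],'high')
    line(st[(st[:,2]>120)&(st[:,2]<185)&(st[:,0]<630)],'ringlow')
    ca=Q[(abs(Q[:,0]-585)<95)&(abs(Q[:,1]-255)<95)]
    w=ca[(ca[:,2]>42)&(ca[:,2]<56)];print('caddy rim',cv2.minAreaRect(w[:,:2].astype(np.float32)),len(w))
    line(ca[(ca[:,2]>100)&(ca[:,2]<124)],'dowel');line(ca[(ca[:,2]>80)],'handle')
    line(ca[(ca[:,2]>2)&(ca[:,2]<9)],'floor')
print({k:ctrl.read_state()[k] for k in('eef_pos','tool_rot')}, ctrl.read_state()['tool_rot'].tolist() if hasattr(ctrl.read_state()['tool_rot'],'tolist') else '')
a=cv2.resize(C['side']['im'][215:315,225:345],None,fx=5,fy=5,interpolation=3)
cv2.imwrite('pics/c1.png',a[:,:,::-1])
E
```

```text
side base ((610.2979736328125, -215.78533935546875), (178.92849731445312, 199.4947509765625), 89.83645629882812) 1530
rod 202 mean [ 609.7 -219.9  203.2] dir [97.8 21.  -1.1] min [ 543.  -250.2  191.4] max [ 671.1 -198.2  210.8]
high 26 mean [ 563.7 -225.9  217. ] dir [98.2 17.5 -7.5] min [ 529.1 -235.6  212.5] max [ 609.8 -209.1  226. ]
ringlow 85 mean [ 582.2 -222.8  155.9] dir [-20.2  96.6  16.2] min [ 575.  -250.9  134.4] max [ 591.6 -194.8  182.5]
caddy rim ((585.3007202148438, 255.47543334960938), (149.7349395751953, 162.4055938720703), 0.6015489101409912) 281
dowel 128 mean [585.  244.5 114.8] dir [  0.6 100.    1. ] min [569.1 177.3 101.5] max [601.  331.1 123.1]
handle 270 mean [585.2 243.9 112.4] dir [ 0.2 99.9  3.7] min [570.1 177.5  82.3] max [601.  332.2 131.2]
floor 445 mean [581.9 249.5   5.4] dir [85.4 52.   0.5] min [493.5 163.    2.2] max [675.8 329.3   8.7]
top base ((610.4063720703125, -214.71875), (178.91795349121094, 199.55947875976562), 89.53728485107422) 1944
rod 255 mean [ 606.2 -215.7  203.6] dir [98.5 17.5  0.7] min [ 547.3 -245.5  193.5] max [ 671.5 -193.6  211.1]
high 40 mean [ 569.4 -224.2  215.5] dir [98.2 18.1 -5.4] min [ 529.3 -237.2  212.1] max [ 654.3 -203.6  221.4]
ringlow 44 mean [ 580.1 -217.8  154.6] dir [-12.7  89.1  43.5] min [ 575.3 -244.7  139.2] max [ 585.9 -187.9  180.9]
caddy rim ((586.8773803710938, 255.1592254638672), (151.34979248046875, 149.90057373046875), 89.94471740722656) 432
dowel 257 mean [586.2 254.2 118.3] dir [  1.2 100.    0.4] min [574.  180.3 104.4] max [597.  324.5 123.6]
handle 387 mean [586.2 256.1 119.2] dir [ -0.2 100.    1.3] min [571.8 180.1  90. ] max [600.5 328.1 129.8]
floor 1720 mean [584.3 254.5   5.3] dir [99.8 -6.6  0.2] min [497.  167.    2.2] max [673.1 341.2   8.7]
{'eef_pos': array([ 230.1, -607.8,  256.2]), 'tool_rot': array([-3.1, -0. ,  0.4])} [-3.1412913937231925, -3.820454965275388e-05, 0.3618397962179105]
```

View pics/c1.png

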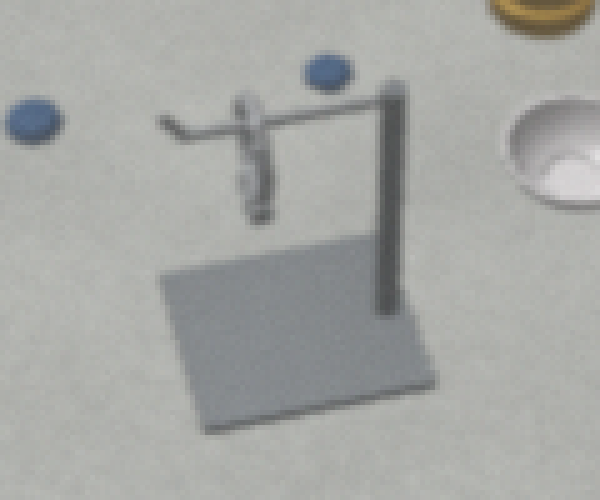

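```bash
python3 - <<'E'
from h import *
np.set_printoptions(precision=3,suppress=True)
for n in('side','top'):
    C=np.load(f'/tmp/{n}.npz');im,d=ctrl.get_image(n);P=cloud(n,d)
    m=ctrl.trace(n,'hook_stand')[0]['pixels']; 
    b=P[cv2.erode(m.astype(np.uint8),np.ones((1,1)))>0]; b=b[(b[:,2]>2)&(b[:,2]<14)]
    (c,s,a)=cv2.minAreaRect(b[:,:2].astype(np.float32)); print(n,'rect',c,s,a,len(b))
    S=P[(abs(P[...,0]-610)<100)&(abs(P[...,1]+215)<90)]
    # rod only: away from ring/post
    r=S[(S[:,2]>190)&(S[:,2]<212)&(S[:,0]<665)&((S[:,0]>605)|((S[:,0]<567)&(S[:,0]>555)))]
    print('rod',np.polyfit(r[:,0]-580,r[:,1],1),np.median(r[:,2]))
    t=S[(S[:,2]>190)&(S[:,0]<565)]; print('tip x',np.percentile(t[:,0],[0,3]),'top',t[:,2].max())
    g=S[(S[:,2]>208)&(S[:,0]>570)&(S[:,0]<600)];print('ring top',g.mean(0),len(g))
    p=S[(S[:,2]>195)&(S[:,0]>668)];print('post',p.mean(0),len(p))
E
```

```text
side rect (600.3961791992188, -151.06936645507812) (157.68438720703125, 268.6821594238281) 6.885885238647461 1349
rod [   0.174 -221.781] 203.52612013084865
tip x [529.051 529.199] top 222.9503575649503
ring top [ 583.961 -222.458  211.796] 33
post [ 671.482 -207.272  206.081] 13
top rect (611.6573486328125, -215.35824584960938) (154.7487335205078, 132.41282653808594) 10.651582717895508 1821
rod [   0.194 -221.698] 202.75241644568916
tip x [528.8   529.698] top 223.17042994816188
ring top [ 584.888 -220.354  212.178] 51
post [ 672.014 -206.085  206.787] 17
```

```bash
cat >> h.py <<'E'
def wrap(a): return (a+np.pi)%(2*np.pi)-np.pi
def go(*T, s=None):
    """world TCP targets (x,y,z,yaw) -> dx,dy,dz cm, spin deg from the present pose"""
    s=s or ctrl.read_state(); p=np.array(s['eef_pos']); w=s['tool_rot'][2]
    print('t',round(s['clock'],1),'at',p.round(1),'yaw',round(w,3),'F',np.round(s['force'],1),'w',round(s['width'],1))
    for t in T:
        D=np.array(t[:3])-p; c,n=np.cos(w),np.sin(w)
        print(t,'->',np.round([(D[0]*c+D[1]*n)/10,(D[0]*n-D[1]*c)/10,-D[2]/10,-np.degrees(wrap(t[3]-w))],2))
E
python3 -c "
from h import *
go((578.6,-194.7,300,1.755))"
```

```text
t 0.6 at [ 230.1 -607.9  256.3] yaw 0.362 F [ 0.4  0.1 -0.7] w 85.5
(578.6, -194.7, 300, 1.755) -> [ 47.22 -26.32  -4.37 -79.83]
```

Call:
play_rows([
  [0, 4, -2, -4.4, -8],
  [0, 9, -5, -4.4, -16],
  [0, 14, -8, -4.4, -24],
  [0, 19, -10.6, -4.4, -32],
  [0, 24, -13.4, -4.4, -40],
  [0, 29, -16.2, -4.4, -48],
  [0, 34, -19, -4.4, -56],
  [0, 39, -21.8, -4.4, -64],
  [0, 43, -24, -4.4, -72],
  [0, 47.2, -26.3, -4.4, -79.8],
])

```text
clock: 1.6
eef_pos: [543.7, -235.5, 300.7]
tool_rot: [3.141, 0.001, 1.76]
force: [0.1, -0.3, -0.4]
width: 85.0
gripper_force: 0.0
```

Call:
play_rows([
  [0, 0, 0, 0, 0],
  [0, 0, 0, 0, 0],
  [0, 0, 0, 0, 0],
])

```text
clock: 1.9
eef_pos: [541.8, -238.4, 300.1]
tool_rot: [-3.14, 0.001, 1.752]
force: [-0.2, -0.3, 0.2]
width: 85.2
gripper_force: 0.0
```

```bash
python3 -c "
from h import *
go((578.6,-194.7,240,1.755),(578.6,-194.7,198,1.755))"
```

```text
t 1.9 at [ 541.8 -238.4  300.1] yaw 1.752 F [-0.2 -0.3  0.2] w 85.2
(578.6, -194.7, 240, 1.755) -> [ 3.63  4.41  6.01 -0.16]
(578.6, -194.7, 198, 1.755) -> [ 3.63  4.41 10.21 -0.16]
```

Call:
play_rows([
  [0.4, 3.6, 4.4, 0, 0],
  [0.4, 3.6, 4.4, 0, 0],
  [0.4, 3.6, 4.4, 3, 0],
  [0.4, 3.6, 4.4, 5, 0],
  [0.4, 3.6, 4.4, 6, 0],
  [0.4, 3.6, 4.4, 6, 0],
])

```text
clock: 2.5
eef_pos: [578.1, -194.5, 239.1]
tool_rot: [-3.139, -0.001, 1.753]
force: [0.3, 0.5, 1.1]
width: 51.5
gripper_force: 0.0
```

```bash
python3 - <<'E'
from h import *
go((578.6,-194.7,198,1.755))
im,d=ctrl.get_image('side')
a=cv2.resize(im[170:320,200:360],None,fx=4,fy=4,interpolation=3)
im,d=ctrl.get_image('top');b=cv2.resize(im[140:260,290:390],None,fx=5,fy=5,interpolation=3)
cv2.imwrite('pics/c2.png',a[:,:,::-1]);cv2.imwrite('pics/c2t.png',b[:,:,::-1])
E
```

```text
t 2.5 at [ 578.1 -194.5  239.1] yaw 1.753 F [0.3 0.5 1.1] w 51.5
(578.6, -194.7, 198, 1.755) -> [-0.03  0.05  4.11 -0.13]
```

View pics/c2.png

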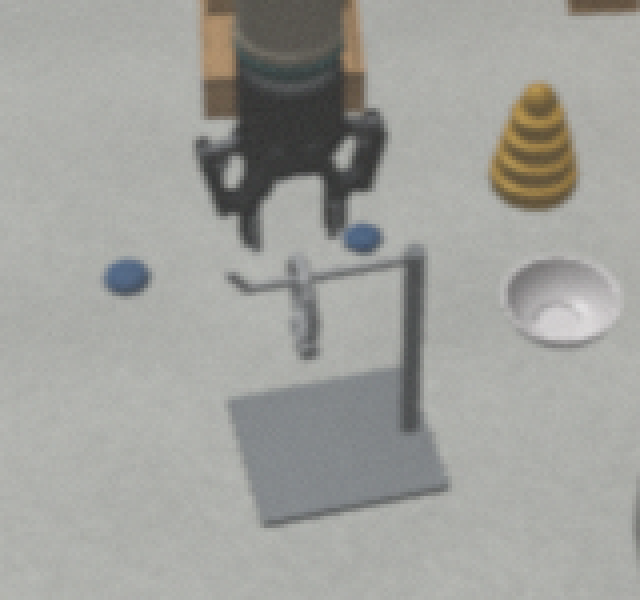

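The fingers (crop 250 and 338, row 238) straddle the ring's far half at about 298. Descending to grip.

Call:
play_rows([
  [0.4, 0, 0, 2, 0],
  [0.4, 0, 0, 4.1, 0],
  [0.4, 0, 0, 4.1, 0],
  [0.4, 0, 0, 4.1, 0],
  [0.7, 0, 0, 4.1, 0],
  [1, 0, 0, 4.1, 0],
  [1, 0, 0, 4.1, 0],
  [1, 0, 0, 4.1, 0],
  [1, 0, 0, 4.1, 0],
  [1, 0, 0, 4.1, 0],
])

```text
clock: 3.6
eef_pos: [579.9, -193.7, 200.1]
tool_rot: [3.14, 0.001, 1.755]
force: [0.2, 0.6, 5.8]
width: 8.3
gripper_force: 58.6
```

Call:
play_rows([
  [1, 0, 0, -1, 0],
  [1, 0, 0, -2, 0],
  [1, 0, 0, -2.8, 0],
  [1, 0, 0, -2.8, 0],
  [1, 0, 0, -2.8, 0],
])

```text
clock: 4.1
eef_pos: [579.3, -193.5, 227.5]
tool_rot: [3.141, 0.0, 1.754]
force: [-1.0, -0.2, -0.5]
width: 8.3
gripper_force: 58.4
```

```bash
python3 - <<'E'
from h import *
go((578.6,-194.7,228,1.755))
im,d=ctrl.get_image('side');P=cloud('side',d)
S=P[(abs(P[...,0]-580)<40)&(P[...,1]<-225)&(P[...,1]>-270)&(P[...,2]>120)&(P[...,2]<190)]
S=S[~np.isnan(S[:,0])];print(len(S),S.mean(0),S.min(0),S.max(0))
a=cv2.resize(im[170:320,200:360],None,fx=4,fy=4,interpolation=3)
cv2.imwrite('pics/c3.png',a[:,:,::-1])
E
```

```text
t 4.1 at [ 579.3 -193.5  227.5] yaw 1.754 F [-1.  -0.2 -0.5] w 8.3
(578.6, -194.7, 228, 1.755) -> [-0.1  -0.09 -0.05 -0.03]
34 [ 584.07063853 -234.61389005  172.20986778] [ 577.28769531 -246.56893333  156.09174439] [ 592.39417269 -226.09721536  189.53094397]
```

View pics/c3.png

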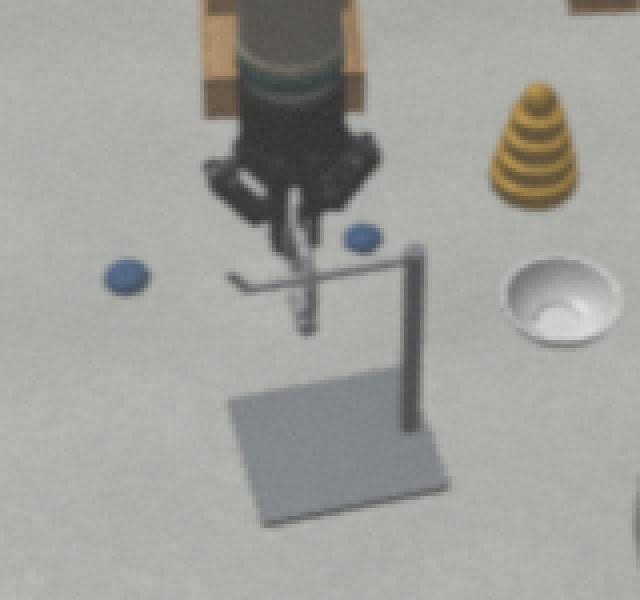

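Ring is gripped and raised so the rod passes mid-hole (crop 300,275). Sliding it off past the tip.

Call:
play_rows([
  [1, 0, -1.5, 0, 0],
  [1, 0, -3, 0, 0],
  [1, 0, -4.5, -0.1, 0],
  [1, 0, -6, -0.1, 0],
  [1, 0, -7.5, -0.1, 0],
  [1, 0, -9, -0.1, 0],
  [1, 0, -9.5, -0.1, 0],
  [1, 0, -9.5, -4, 0],
  [1, 0, -9.5, -7, 0],
  [1, 0, -9.5, -7, 0],
])

```text
clock: 5.15
eef_pos: [488.9, -211.3, 301.1]
tool_rot: [3.134, 0.004, 1.755]
force: [0.9, 0.1, -1.4]
width: 8.5
gripper_force: 58.5
```

```bash
python3 - <<'E'
from h import *
np.set_printoptions(precision=1,suppress=True)
im,d,P=shot('side','c4.png')
s=ctrl.read_state();p=np.array(s['eef_pos'])
S=P[(abs(P[...,0]-p[0])<45)&(P[...,1]<p[1]-14)&(P[...,1]>p[1]-75)&(P[...,2]>p[2]-100)&(P[...,2]<p[2]+25)&(P[...,2]>150)]
D=S-p; c,n=np.cos(s['tool_rot'][2]),np.sin(s['tool_rot'][2])
L=np.c_[D[:,0]*c+D[:,1]*n,D[:,0]*n-D[:,1]*c,D[:,2]]
L=L[abs(L[:,1])<25]
print(len(L),L.mean(0),L.min(0),L.max(0)); print(np.polyfit(L[:,2],L[:,1],1),np.linalg.svd(L-L.mean(0))[2])
# approach via caddy: side
go((557,256,300,3.1416),(515,256,300,3.1416))
E
```

```text
137 [-41.4  -1.  -17.8] [-63.2 -13.1 -66.1] [-13.5   8.8  25. ]
[ 0.  -0.9] [[-0.  -0.  -1. ]
 [ 1.  -0.1 -0. ]
 [ 0.1  1.  -0. ]]
t 5.2 at [ 487.5 -211.   299. ] yaw 1.755 F [-0.3  0.4 -1.7] w 8.1
(557, 256, 300, 3.1416) -> [ 44.6  15.4  -0.1 -79.5]
(515, 256, 300, 3.1416) -> [ 45.4  11.2  -0.1 -79.5]
```

Call:
play_rows([
  [1, 4, 1, 0, -6],
  [1, 8, 2, 0, -14],
  [1, 12, 3, 0, -22],
  [1, 16, 4, 0, -30],
  [1, 20, 5, 0, -38],
  [1, 24, 6, 0, -46],
  [1, 28, 7, 0, -54],
  [1, 32, 8, 0, -62],
  [1, 36, 9, 0, -70],
  [1, 40, 10, 0, -79.5],
])

```text
clock: 6.2
eef_pos: [510.7, 202.1, 295.9]
tool_rot: [-3.141, -0.002, 3.132]
force: [1.1, 1.3, -0.7]
width: 8.0
gripper_force: 58.6
```

Call:
play_rows([
  [1, 0, 0, 0, 0],
  [1, 0, 0, 0, 0],
])

```text
clock: 6.4
eef_pos: [510.4, 201.5, 295.8]
tool_rot: [-3.141, -0.003, 3.128]
force: [0.6, -0.5, -0.5]
width: 8.3
gripper_force: 58.6
```

```bash
python3 - <<'E'
from h import *
go((512,230,300,3.1416),(512,230,180,3.1416),(512,230,125,3.1416))
E
```

```text
t 6.4 at [510.4 201.5 295.8] yaw 3.128 F [ 0.6 -0.5 -0.5] w 8.3
(512, 230, 300, 3.1416) -> [-0.13  2.85 -0.42 -0.76]
(512, 230, 180, 3.1416) -> [-0.13  2.85 11.58 -0.76]
(512, 230, 125, 3.1416) -> [-0.13  2.85 17.08 -0.76]
```

Call:
play_rows([
  [1, -0.1, 1.5, 0, -0.8],
  [1, -0.1, 2.8, 2, -0.8],
  [1, -0.1, 2.8, 5, -0.8],
  [1, -0.1, 2.8, 8, -0.8],
  [1, -0.1, 2.8, 11, -0.8],
  [1, -0.1, 2.8, 12.8, -0.8],
  [1, -0.1, 2.8, 12.8, -0.8],
  [1, -0.1, 2.8, 12.8, -0.8],
])

```text
clock: 7.2
eef_pos: [512.9, 228.7, 169.5]
tool_rot: [3.141, -0.0, 3.139]
force: [-0.5, -0.2, -0.5]
width: 8.6
gripper_force: 58.7
```

```bash
python3 - <<'E'
from h import *
np.set_printoptions(precision=1,suppress=True)
# side view ring extents near TCP
im,d=ctrl.get_image('side');P=cloud('side',d);s=ctrl.read_state();p=np.array(s['eef_pos'])
D=P-p; m=(abs(D[...,1])<12)&(D[...,0]>12)&(D[...,0]<75)&(D[...,2]>-85)&(D[...,2]<30)
L=D[m];print(len(L),L.min(0),L.max(0),L.mean(0))
a=cv2.resize(im[110:220,210:330],None,fx=5,fy=5,interpolation=3);cv2.imwrite('pics/c5.png',a[:,:,::-1])
go((512,230,125,3.1416),(558,230,84,3.1416))
E
```

```text
128 [ 12.7 -11.9 -71.2] [72.5  9.7 17.6] [ 37.4  -3.5 -29.5]
t 7.2 at [513.3 229.  170.2] yaw 3.139 F [ 1.  -0.1 -0.3] w 8.1
(512, 230, 125, 3.1416) -> [ 0.1  0.1  4.5 -0.1]
(558, 230, 84, 3.1416) -> [-4.5  0.1  8.6 -0.1]
```

View pics/c5.png

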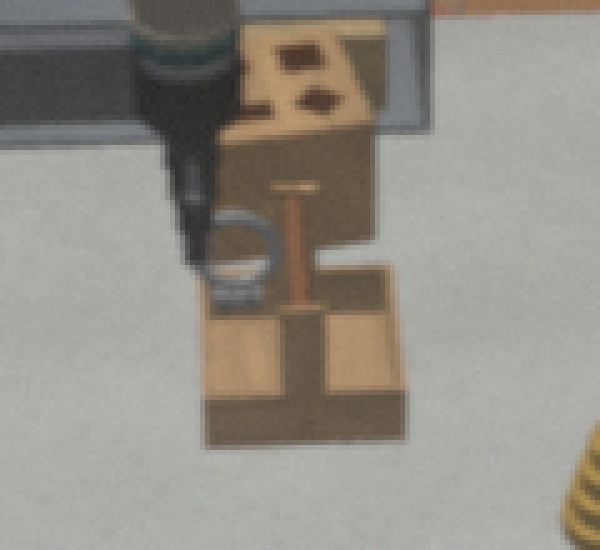

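The ring hangs upright left of the handle (crop 240,250; barrel 238,293). I'll take it diagonally down and under the dowel.

Call:
play_rows([
  [1, 0.1, 0.1, 2.5, 0],
  [1, 0.1, 0.1, 4.5, 0],
  [1, 0.1, 0.1, 4.5, 0],
  [1, -0.3, 0.1, 5.7, 0],
  [1, -0.6, 0.1, 6.3, 0],
  [1, -0.9, 0.1, 6.9, 0],
  [1, -0.9, 0.1, 6.9, 0],
  [1, -1.3, 0.1, 7.4, 0],
  [1, -1.7, 0.1, 7.8, 0],
  [1, -1.7, 0.1, 7.8, 0],
])

```text
clock: 8.25
eef_pos: [530.2, 229.4, 90.8]
tool_rot: [-3.141, -0.0, 3.14]
force: [0.5, -0.5, -0.3]
width: 8.6
gripper_force: 58.7
```

Call:
play_rows([
  [1, -0.4, 0, 0.3, 0],
  [1, -0.8, 0, 0.5, 0],
  [1, -1.4, 0, 0.6, 0],
  [1, -2, 0, 0.8, 0],
  [1, -2.8, 0, 0.8, 0],
  [1, -2.8, 0, 0.8, 0],
  [1, -2.8, 0, 0.8, 0],
])

```text
clock: 8.95
eef_pos: [557.8, 229.6, 83.3]
tool_rot: [3.141, 0.0, 3.14]
force: [0.1, -0.5, -1.3]
width: 8.1
gripper_force: 58.7
```

```bash
python3 - <<'E'
from h import *
im,d=ctrl.get_image('side')
a=cv2.resize(im[110:220,210:330],None,fx=5,fy=5,interpolation=3);cv2.imwrite('pics/c6.png',a[:,:,::-1])
go((558,230,84,3.1416))
E
```

```text
t 9.0 at [557.5 229.6  83.3] yaw 3.14 F [-0.2 -0.3 -1. ] w 8.5
(558, 230, 84, 3.1416) -> [-0.05  0.04 -0.07 -0.08]
```

View pics/c6.png

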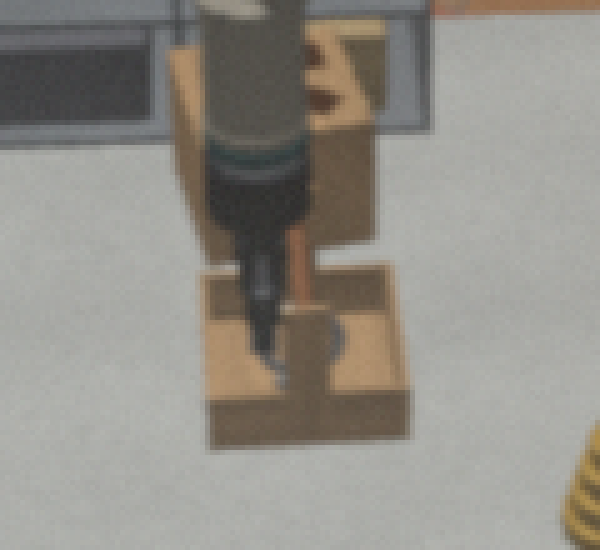

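Ring is now under the dowel, inside the tray. Opening partly, tipping it toward +y, then backing out.

Call:
play_rows([
  [0.7, 0, 0, 0, 0],
  [0.6, 0, 0, 0, 0],
  [0.6, 0, 0, 0, 0],
  [0.6, 0, 1, 0, 0],
  [0.6, 0, 2, 0, 0],
  [0.6, 0, 3, 0, 0],
  [0.6, 0, 3, 0, 0],
  [0.6, 2, 3, 0, 0],
  [0.6, 4, 3, 0, 0],
  [0.6, 5, 3, 0, 0],
])

```text
clock: 10.0
eef_pos: [505.9, 259.7, 83.2]
tool_rot: [-3.141, -0.001, -3.141]
force: [0.2, -1.2, 0.4]
width: 34.1
gripper_force: 0.0
```

Call:
play_rows([
  [0.6, 1, 0, -2, 0],
  [0.6, 1, 0, -6, 0],
  [0.6, 1, 0, -10, 0],
  [0.6, 4, 0, -14, 0],
  [0.6, 8, 0, -14, 0],
  [0.6, 8, 0, -14, 0],
])

```text
clock: 10.6
eef_pos: [423.3, 260.0, 224.7]
tool_rot: [-3.14, -0.0, -3.138]
force: [0.2, 0.8, 0.1]
width: 33.8
gripper_force: 0.0
```

```bash
python3 - <<'E'
from h import *
np.set_printoptions(precision=1,suppress=True)
A=[]
for n,(r0,r1,c0,c1) in dict(side=(120,220,230,310),top=(180,260,130,230)).items():
    im,d,P=shot(n,n+'7.png')
    A.append(cv2.resize(im[r0:r1,c0:c1],(400,500 if n=='side' else 320),interpolation=3))
    for r in ctrl.trace(n,'whistle_ring')[:3]:
        q=P[r['pixels']]; q=q[~np.isnan(q[:,0])]; print(n,r['confidence'],r['bbox'],q.mean(0),q.min(0),q.max(0))
    for r in ctrl.trace(n,'caddy')[:1]:
        q=P[r['pixels']]; q=q[~np.isnan(q[:,0])]; w=q[(q[:,2]>42)&(q[:,2]<56)]
        print('caddy',cv2.minAreaRect(w[:,:2].astype(np.float32)))
        w=q[(q[:,2]>104)&(q[:,2]<125)];print(w.mean(0))
A[1]=cv2.copyMakeBorder(A[1],0,180,0,0,0);cv2.imwrite('pics/c7.png',np.hstack(A)[:,:,::-1])
go((586,282,300,1.5708))
E
```

```text
side 0.5 [260.0, 178.8, 261.1, 183.2] [546.9 276.6  17.1] [543.2 269.3   9.4] [551.5 286.6  23. ]
side 0.32 [323.2, 233.5, 355.5, 256.7] [804.9 -85.9  20.6] [ 754.2 -150.7   -0.9] [856.  -24.1  44.6]
caddy ((587.6131591796875, 254.9833526611328), (144.75262451171875, 165.90267944335938), 2.5976929664611816)
[587.  248.4 118.1]
top 0.67 [157.0, 221.8, 189.2, 239.7] [564.7 258.6  16.5] [539.5 221.5  -4.4] [590.9 305.8  31.1]
caddy ((588.1033325195312, 254.0309295654297), (150.06468200683594, 151.1562957763672), 0.9978371262550354)
[587.7 254.4 119.3]
t 10.9 at [428.7 259.6 222.9] yaw 3.139 F [ 0.2 -0.1  0.1] w 34.1
(586, 282, 300, 1.5708) -> [-15.7   2.3  -7.7  89.8]
```

View pics/c7.png

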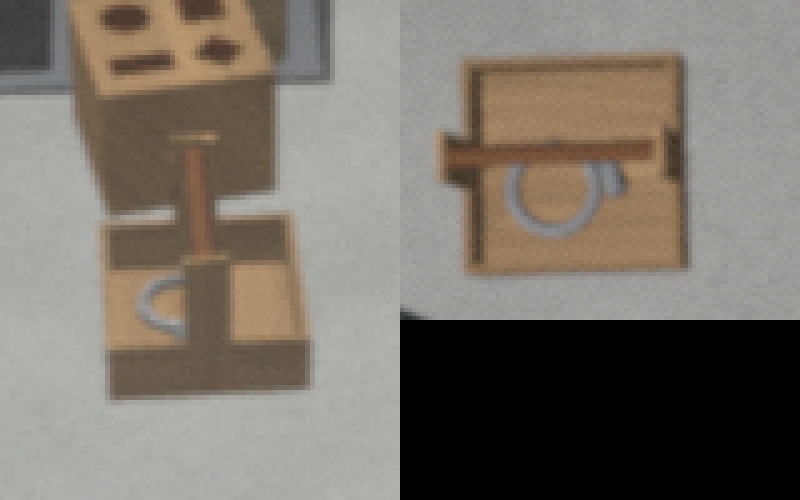

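```bash
python3 - <<'E'
from h import *
f,cx,cy,T=cal('top')
for u,v,z in((168,228.7,12),(183.7,225,14),(143,220,128),(196,217.5,122)):
    r=T[:3,:3]@np.array([(u-cx)/f,(v-cy)/f,1]); print((T[:3,3]+r*(z-T[2,3])/r[2]).round(1))
C=np.load('/tmp/top.npz');P=cloud('top',C['d'])
q=P[(abs(P[...,0]-587)<14)&(abs(P[...,1]-255)<60)&(P[...,2]>112)&(P[...,2]<126)]
k=np.polyfit(q[:,1]-255,q[:,0],1);print('dowel x at y255, slope',k,len(q))
E
```

```text
[566.4 273.6  12. ]
[576.2 229.   14. ]
[581.2 318.6 128. ]
[586.6 180.6 122. ]
dowel x at y255, slope [-1.85144095e-02  5.87550810e+02] 220
```

Call:
play_rows([
  [0.2, -1, 0, -3, 8],
  [0.2, -3, 0.2, -3, 16],
  [0.2, -5, 0.4, -3, 24],
  [0.2, -7, 0.6, -3, 32],
  [0.2, -9, 0.8, -3, 40],
  [0.2, -11, 1, -3, 48.5],
  [0.2, -13, 1.2, -3, 57],
  [0.2, -15, 1.6, -3, 65],
  [0.2, -15.8, 2, -3, 73],
  [0.2, -15.8, 2, -3, 81],
])

```text
clock: 11.9
eef_pos: [587.5, 279.6, 252.1]
tool_rot: [-3.141, -0.0, 1.719]
force: [-0.3, -0.6, -0.2]
width: 68.1
gripper_force: 0.0
```

Call:
play_rows([
  [0.2, 0, 0, 0, 8],
  [0.2, 0, 0, 0, 8],
])

```text
clock: 12.1
eef_pos: [586.2, 279.4, 252.5]
tool_rot: [-3.141, 0.001, 1.586]
force: [0.7, 1.0, -0.4]
width: 68.4
gripper_force: 0.0
```

```bash
python3 - <<'E'
from h import *
go((587.1,280,121,1.589))
E
```

```text
t 12.1 at [586.2 279.4 252.5] yaw 1.586 F [ 0.7  1.  -0.4] w 68.4
(587.1, 280, 121, 1.589) -> [ 0.06  0.09 13.15 -0.17]
```

Call:
play_rows([
  [0.2, 0, 0.1, 4, 0],
  [0.2, 0, 0.1, 8, 0],
  [0.2, 0, 0.1, 11, 0],
  [0.2, 0, 0.1, 13.1, 0],
  [0.2, 0, 0.1, 13.1, 0],
  [0.2, 0, 0.1, 13.1, 0],
  [0.6, 0, 0.1, 13.1, 0],
  [0.8, 0, 0.1, 13.1, 0],
  [1, 0, 0.1, 13.1, 0],
  [1, 0, 0.1, 13.1, 0],
])

```text
clock: 13.1
eef_pos: [587.0, 279.8, 123.3]
tool_rot: [3.14, -0.001, 1.587]
force: [1.0, 0.1, -0.4]
width: 11.5
gripper_force: 58.6
```

Call:
play_rows([
  [1, 0, 0, 0, 0],
  [1, 0, 0, 0, 0],
  [1, 0, 0, -1, 0],
  [1, 0, 0, -2, 0],
  [1, 0, 0, -4, 0],
  [1, 0, 0, -7, 0],
  [1, 0, 0, -10, 0],
  [1, 0, 0, -12, 0],
  [1, 0, 0, -12, 0],
])

```text
clock: 14.0
eef_pos: [588.3, 280.5, 245.9]
tool_rot: [3.136, -0.003, 1.587]
force: [0.1, 1.0, -5.5]
width: 11.5
gripper_force: 58.7
```

```bash
cat >> h.py <<'E'
def caddyfit(x0,y0,z0,yaw,off=None,names=('side','top'),seg=True):
    """fit points of the caddy (rough pose given): residual pose by ICP-like nearest to box-surface model"""
    from scipy.optimize import least_squares
    from scipy.spatial.transform import Rotation as R
    pts=[]
    for n in names:
        im,d=ctrl.get_image(n); P=cloud(n,d); r=ctrl.trace(n,'caddy')
        if not r: print(n,'none'); continue
        q=P[r[0]['pixels']]; q=q[~np.isnan(q[:,0])]; pts.append(q); print(n,r[0]['confidence'],len(q))
    q=np.vstack(pts); q=q[(np.linalg.norm(q-[x0,y0,z0+50],axis=1)<150)]
    B=[((0,0,3),(75,75,3)),((72,0,25),(3,75,25)),((-72,0,25),(3,75,25)),((0,72,25),(75,3,25)),((0,-72,25),(75,3,25)),((0,72,64),(17,3,64)),((0,-72,64),(17,3,64))]
    def res(v):
        L=(q-v[:3])@R.from_euler('xyz',v[3:]).as_matrix(); D=[]
        for c,h in B:
            e=abs(L-c)-h; D.append(np.linalg.norm(np.maximum(e,0),axis=1)+np.minimum(e.max(1),0))
        D.append(np.hypot(np.hypot(L[:,0],L[:,2]-115),np.maximum(abs(L[:,1])-70,0))-7)
        D=np.array(D); return np.min(np.where(D<0,-D*.5,D),0)
    s=least_squares(res,[x0,y0,z0,0,0,yaw],loss='soft_l1',f_scale=3,x_scale=[10,10,10,.1,.1,.1])
    print('caddy pose',s.x[:3].round(1),'rpy deg',np.degrees(s.x[3:]).round(1),'med res',np.median(res(s.x)).round(2)); return s.x
E
python3 - <<'E'
from h import *
go((500,0,300,1.755)); p=ctrl.read_state()['eef_pos']
caddyfit(587.5,254.5,p[2]-121,.0185)
E
```

```text
t 14.0 at [588.3 280.5 245.9] yaw 1.587 F [ 0.1  1.  -5.5] w 11.5
(500, 0, 300, 1.755) -> [-27.91  -9.27  -5.41  -9.64]
side 0.86 1513
top 0.65 1997
caddy pose [587.3 256.8 123.5] rpy deg [1.9 0.3 1. ] med res 0.88
```

Caddy gripped and lifted level (about 2° droop). Carrying it to the point in front of the hook tip.

```bash
python3 -c "
from h import *
go((436.3,-220.4,250,1.754))"
```

```text
t 14.2 at [585.7 278.8 240.5] yaw 1.587 F [-0.6 -0.2 -5.4] w 12.0
(436.3, -220.4, 250, 1.754) -> [-49.67 -15.74  -0.95  -9.57]
```

Call:
play_rows([
  [1, -1, -0.3, -0.5, -1],
  [1, -3, -1, -1, -2],
  [1, -6, -2, -1, -3],
  [1, -10, -3.2, -1, -4],
  [1, -14, -4.5, -1, -5],
  [1, -18, -5.8, -1, -6],
  [1, -22, -7, -1, -7],
  [1, -26, -8.2, -1, -8],
  [1, -30, -9.5, -1, -9],
  [1, -34, -10.8, -1, -9.6],
])

```text
clock: 15.2
eef_pos: [482.6, -64.3, 252.0]
tool_rot: [-3.14, 0.0, 1.755]
force: [1.0, 1.1, -5.1]
width: 11.5
gripper_force: 58.7
```

Call:
play_rows([
  [1, -3, -0.5, 0, 0],
  [1, -6, -1, 0, 0],
  [1, -9, -1.5, 0, 0],
  [1, -11, -1.8, 0, 0],
  [1, -12, -2, 0, 0],
  [1, -12, -2, 0, 0],
  [1, -12, -2, 0, 0],
  [1, -12, -2, 0, 0],
])

```text
clock: 16.0
eef_pos: [486.5, -181.9, 252.3]
tool_rot: [3.142, -0.001, 1.757]
force: [0.6, 0.2, -5.1]
width: 11.8
gripper_force: 58.7
```

```bash
python3 - <<'E'
from h import *
go((436.3,-220.4,250,1.754))"" if 0 else None
go((436.3,-220.4,250,1.754)); p=ctrl.read_state()['eef_pos']
caddyfit(p[0]+4,p[1]-24,p[2]-122,.184); go()
E
```

```text
File "<stdin>", line 2
    go((436.3,-220.4,250,1.754))"" if 0 else None
                                ^^
SyntaxError: invalid syntax
```

```bash
python3 - <<'E'
from h import *
go((436.3,-220.4,250,1.754)); p=ctrl.read_state()['eef_pos']
caddyfit(p[0]+4,p[1]-24,p[2]-122,.184); go()
E
```

```text
t 16.0 at [ 486.5 -181.9  252.3] yaw 1.757 F [ 0.6  0.2 -5.1] w 11.8
(436.3, -220.4, 250, 1.754) -> [-2.85 -5.64  0.23  0.17]
side 0.59 2257
top 0.66 1199
caddy pose [ 490.4 -206.   132.8] rpy deg [ 0.4  0.3 10.8] med res 0.77
t 16.2 at [ 486.6 -182.9  252.4] yaw 1.756 F [ 0.2  0.5 -5. ] w 11.8
```

```bash
python3 -c "
from h import *
go((485,-215,251,1.752),(563.9,-199.6,251,1.752),(563.9,-199.6,217,1.752))"
```

```text
t 16.2 at [ 486.6 -182.9  252.4] yaw 1.756 F [ 0.2  0.5 -5. ] w 11.8
(485, -215, 251, 1.752) -> [-3.13 -0.75  0.14  0.23]
(563.9, -199.6, 251, 1.752) -> [-3.07  7.29  0.14  0.23]
(563.9, -199.6, 217, 1.752) -> [-3.07  7.29  3.54  0.23]
```

Call:
play_rows([
  [1, -1, 0, 0, 0],
  [1, -2.2, 0, 0, 0],
  [1, -3.1, 0, 0, 0],
  [1, -3.1, 0, 0, 0.2],
  [1, -3.1, 1.5, 0, 0.2],
  [1, -3.1, 3, 0, 0.2],
  [1, -3.1, 5, 0, 0.2],
  [1, -3.1, 6.6, 0, 0.2],
  [1, -3.1, 7.3, 0, 0.2],
  [1, -3.1, 7.3, 0, 0.2],
])

```text
clock: 17.2
eef_pos: [564.4, -200.3, 252.0]
tool_rot: [3.141, -0.001, 1.752]
force: [-1.0, 0.4, -4.3]
width: 11.9
gripper_force: 58.8
```

Call:
play_rows([
  [1, 0, 0, 0, 0],
  [1, 0, 0, 0, 0],
  [1, 0, 0, 0, 0],
])

```text
clock: 17.5
eef_pos: [563.1, -201.4, 252.4]
tool_rot: [-3.141, 0.0, 1.75]
force: [0.6, 1.0, -4.8]
width: 11.5
gripper_force: 58.8
```

```bash
python3 - <<'E'
from h import *
go((563.9,-199.6,217,1.752)); p=ctrl.read_state()['eef_pos']
c=caddyfit(p[0]+4,p[1]-24,p[2]-120,.184)
im,d=ctrl.get_image('side')
a=cv2.resize(im[190:310,220:340],None,fx=5,fy=5,interpolation=3);cv2.imwrite('pics/c8.png',a[:,:,::-1])
E
```

```text
t 17.5 at [ 563.1 -201.4  252.4] yaw 1.75 F [ 0.6  1.  -4.8] w 11.5
(563.9, -199.6, 217, 1.752) -> [ 0.16  0.11  3.54 -0.11]
side 0.82 2460
top 0.73 1291
caddy pose [ 566.7 -225.2  132.8] rpy deg [ 0.5  0.  10.3] med res 0.79
```

View pics/c8.png

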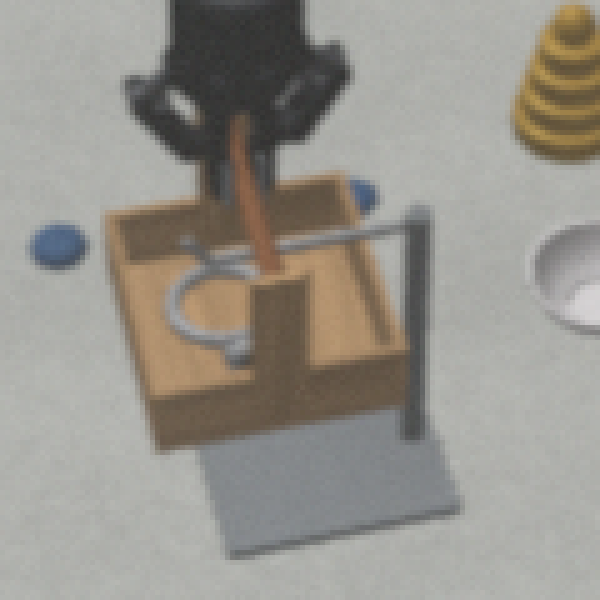

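Dowel lies above the level rod between tip and post (crop 258,240), tray below, ring inside. Lowering.

Call:
play_rows([
  [1, 0.1, 0.1, 1, 0],
  [1, 0.1, 0.1, 2, 0],
  [1, 0.1, 0.1, 2.8, 0],
  [1, 0.1, 0.1, 3.2, 0],
  [1, 0.1, 0.1, 3.4, 0],
  [1, 0.1, 0.1, 3.4, 0],
  [1, 0.1, 0.1, 3.4, 0],
])

```text
clock: 18.45
eef_pos: [564.9, -199.8, 218.8]
tool_rot: [3.141, 0.0, 1.751]
force: [-2.5, 0.8, 0.6]
width: 11.8
gripper_force: 59.3
```

Call:
play_rows([
  [1, 0, 0, 0.1, 0],
  [1, 0, 0, 0.2, 0],
  [1, 0, 0, 0.2, 0],
  [1, 0, 0, 0.2, 0],
])

```text
clock: 18.85
eef_pos: [565.1, -199.7, 218.0]
tool_rot: [3.14, 0.001, 1.751]
force: [-5.3, 3.3, 9.9]
width: 11.8
gripper_force: 60.3
```

Call:
play_rows([
  [1, 0, 0, -0.1, 0],
  [1, 0, 0, -0.15, 0],
  [1, 0, 0, -0.15, 0],
  [1, 0, 0, -0.15, 0],
])

```text
clock: 19.25
eef_pos: [565.0, -199.7, 218.3]
tool_rot: [3.141, 0.0, 1.751]
force: [-3.0, 1.5, 6.2]
width: 12.0
gripper_force: 59.9
```

```bash
python3 - <<'E'
from h import *
go(); p=ctrl.read_state()['eef_pos']
c=caddyfit(p[0]+4,p[1]-24,p[2]-120,.184)
E
```

```text
t 19.2 at [ 565.  -199.7  218.3] yaw 1.751 F [-3.   1.5  6.2] w 12.0
side 0.85 2262
top 0.56 1103
caddy pose [ 569.  -226.2   99. ] rpy deg [-0.9  0.3 10.1] med res 0.76
```

Call:
play_rows([
  [1, 0, 0, -0.1, 0],
  [1, 0, 0, -0.1, 0],
  [0.82, 0, 0, -0.1, 0],
  [0.8, 0, 0, -0.1, 0],
  [0.78, 0, 0, -0.1, 0],
  [0.76, 0, 0, -0.1, 0],
  [0.74, 0, 0, -0.1, 0],
  [0.7, 0, 0, -0.1, 0],
])

```text
clock: 20.25
eef_pos: [564.8, -199.8, 218.8]
tool_rot: [3.141, 0.0, 1.751]
force: [0.5, 0.2, 0.5]
width: 25.8
gripper_force: 0.0
```

```bash
python3 - <<'E'
from h import *
go()
c=caddyfit(569,-226,98,.184)
c=caddyfit(569,-226,98,.184)
E
```

```text
t 20.2 at [ 564.8 -199.8  218.8] yaw 1.751 F [0.5 0.2 0.5] w 25.8
side 0.88 2461
top 0.92 1226
caddy pose [ 570.5 -225.4   99.6] rpy deg [-0.5 -0.  10.9] med res 0.83
side 0.74 2376
top 0.88 1077
caddy pose [ 570.7 -225.2   99.2] rpy deg [-0.4 -0.8 10.2] med res 0.75
```

Call:
play_rows([
  [0.6, 0, 0, 0, 0],
  [0.5, 0, 0, 0, 0],
  [0.5, 0, 0, -0.5, 0],
  [0.5, 0, 0, -1, 0],
  [0.5, 0, 0, -2, 0],
  [0.5, 0, 0, -4, 0],
  [0.5, 0, 0, -7, 0],
  [0.5, 0, 0, -10, 0],
  [0.5, 0, 0, -13, 0],
  [0.5, 0, 0, -15, 0],
])

```text
clock: 21.65
eef_pos: [565.3, -199.7, 372.3]
tool_rot: [3.138, 0.002, 1.751]
force: [-0.3, -0.3, -0.6]
width: 42.5
gripper_force: 0.0
```

Call:
play_rows([
  [0.5, 4, -3, 0, 0],
  [0.5, 8, -6, 0, 0],
  [0.5, 12, -9, 0, 0],
  [0.5, 16, -9, 0, 0],
  [0.5, 20, -9, 0, 0],
  [0.5, 20, -9, 0, 0],
  [0.5, 20, -9, 0, 0],
  [0.5, 20, -9, 0, 0],
  [0.5, 20, -9, 0, 0],
  [0.5, 20, -9, 0, 0],
])

```text
clock: 22.65
eef_pos: [440.4, -20.1, 368.7]
tool_rot: [-3.141, -0.0, 1.749]
force: [-0.4, -0.5, 0.2]
width: 42.8
gripper_force: 0.0
```

Call:
play_rows([
  [0.5, 0, 0, 0, 0],
  [0.5, 0, 0, 0, 0],
  [0.5, 0, 0, 0, 0],
  [0.5, 0, 0, 0, 0],
  [0.5, 0, 0, 0, 0],
  [0.5, 0, 0, 0, 0],
  [0.5, 0, 0, 0, 0],
  [0.5, 0, 0, 0, 0],
  [0.5, 0, 0, 0, 0],
  [0.5, 0, 0, 0, 0],
])

```text
clock: 23.65
eef_pos: [440.3, -19.1, 368.8]
tool_rot: [3.142, -0.0, 1.751]
force: [-0.1, -0.2, -0.7]
width: 42.4
gripper_force: 0.0
```

```bash
python3 - <<'E'
from h import *
go()
for i in range(4): c=caddyfit(570,-225,98,.184)
im,d=ctrl.get_image('side')
a=cv2.resize(im[190:310,220:340],None,fx=5,fy=5,interpolation=3);cv2.imwrite('pics/c9.png',a[:,:,::-1])
E
```

```text
t 23.6 at [440.3 -19.1 368.8] yaw 1.751 F [-0.1 -0.2 -0.7] w 42.4
side 0.66 88
top 0.62 3163
caddy pose [ 572.5 -224.1   98.6] rpy deg [-0.  -1.  10.6] med res 0.75
side 0.84 2517
top 0.54 97
caddy pose [ 570.6 -225.2   99.4] rpy deg [-0.1 -0.6 10.7] med res 0.78
side 0.89 2460
top 0.92 3022
caddy pose [ 570.9 -224.7   99. ] rpy deg [-0.2 -0.7 10.6] med res 0.79
side 0.69 2314
top 0.56 3216
caddy pose [ 571.1 -224.9   99. ] rpy deg [-0.3 -0.5 10.8] med res 0.78
```

View pics/c9.png

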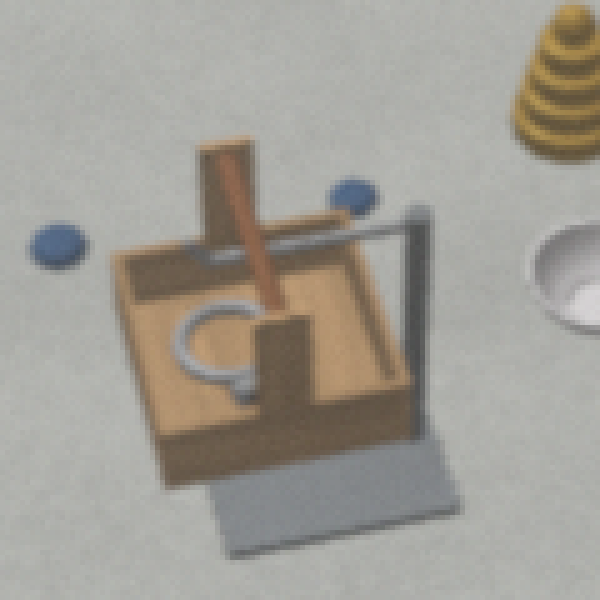

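The caddy hangs by its dowel on the rod (crop 262,245), within 1° of level. The ring lies in the tray at (215,340), and nothing else has moved.

```bash
python3 -c "
from cell import ctrl
print(ctrl.finish_job())"
```

```text
the job is handed in; nothing more can be done
None
```

Job handed in at about 24 s: the whistle ring is inside the caddy, and the caddy hangs by its handle on the hook, within 1° of level and still.

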